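Fit the idler roller and hold the tensioner back

ROBOT

A 6-joint arm with a two-finger parallel gripper is mounted at the origin on the work surface. World frame = base frame: x ahead of the robot, y to its left, z up, the work surface at z = 0. Lengths are in m, angles in rad, forces in N, time in s.
With the tool pointing down it reaches from about 0.325 to 0.875 m from the base axis. Payload 4.4 kg.
Tool frame: the origin (TCP) lies at the very end of the fingers, on their centre line; the grasp point (between the pads) lies 19 mm behind it; z points along the fingers, y is the line along which they close (so a half turn about z gives the same grasp; the last joint's range is limited). The gripper opens to 85 mm and grips with 20 to 120 N. Pads are 22 mm wide; open, the fingers measure 114 mm over their backs; the gripper's body (76 mm by 85 mm) begins 54 mm behind the grasp point. The pads swing forward as they close: fully open they stand 13 mm farther back than shut.
Start: joints at [1.018, 0.207, 1.542, -0, 1.393, -0.15], TCP at [0.225, 0.529, 0.231] pointing down, gripper open.
Joint ranges: [-2.73, 2.73], [-0.86, 2.22], [0.23, 2.46], [-1.11, 4.25], [0.08, 2.63], [-2.82, 2.82]. Speed limits (rad/s): [2.79, 2.79, 3.14, 3.14, 3.14, 3.14].

INTERFACE

Orientations are given as [roll, pitch, yaw] about the fixed x, y, z axes, in that order (R = Rz(yaw) Ry(pitch) Rx(roll)).
In Python, from bench import env, kinematics, camera, models, readout gives the robot as it stands. Calls block until the motion is done:
- env.move_ptp(position, orientation): joint-space move of the TCP to a pose.
- env.movel(position, ori=None, vel=0.15, guard=None): straight line of the TCP; ori=None keeps the orientation; vel is the mean speed in m/s. With guard (N) it stops when the force on the tool has changed by that much, and returns True; else False.
- env.set_joints(angles): joint-space move.
- env.release() and env.grasp(): open the fingers fully, or close them until they stop; the grip force is fixed at half the most.
- env.dwell(seconds).
- kinematics.ik(position, orientation): joint angles nearest the present ones, or None.
- camera(name): name is "scene" or "top"; returns a dict with "frame" (400x640x3 uint8, red, green, blue), "range_z" (400x640 float32, m along the optical axis (not along the pixel's ray), 0 where there is no reading), "vertical_fov" (degrees; the focal length in pixels is half the picture's height over the tangent of half this angle, whatever the lens; pixels are square), "cx", "cy" (the principal point, pixels), "rvec" (rotation vector, rad) and "tvec" (3), from world to camera coordinates, as OpenCV has them. Camera axes: x right, y down, z forward; pixel columns grow to the right and rows downward; lengths in m; the calibration is good to about 2 mm. A picture is of the moment at which its call begins.
A pose or a line that the arm cannot do raises env.Unreachable and nothing moves.
- env.finish_job(): hands the job in; it is judged then, once.
Trained networks look in the newest picture that a camera, given by its name, has taken for a name from the list of things; names that differ only in an ending like _2 or _b are one class to them, and where a whole thing is asked for, a point or a joint stands for the part that bears it (a point fixed in the world has none). Each returns a list of dicts, best first, with "confidence" (0 to 1); they miss things now and then, are a little off and sometimes report something else, mostly with a low value. They report only what shows in the picture. A call takes as long as a camera call. They do not tell look-alikes from the thing itself.
- models.search_frame(thing, camera): "box" ([left, top, right, bottom] in pixels, round what is visible of it).
- models.cut_out(thing, camera): "region" (400x640 bool, what is visible of it) and "box" ([left, top, right, bottom] in pixels, round what is visible of it).
- models.place_of(thing, camera): "xy" ([column, row] in pixels: a listed point, or the origin of a listed thing).
Readings, each from a call of its own:
- readout.get_time_s(): time.
- readout.get_joint_positions(): joint angles.
- readout.get_joint_vel(): joint speeds.
- readout.get_joint_torque(): joint torques, N m.
- readout.get_tcp_pos(): TCP position.
- readout.get_tcp_rot(): TCP orientation.
- readout.get_ft_force(): force on the tool from outside, world axes, zero at the start.
- readout.get_moment(): the same for the moment, N m.
- readout.get_width(): finger opening in m.
- readout.get_grasp_force(): force on a finger pad.
Only numpy, scipy, OpenCV 4.12 (cv2) and the standard library are available. Lean on these libraries where they do the work, as an engineer would, in place of code of your own. Each camera call takes 0.05 s, during which the arm holds its last target. There are 200 camera calls.

TASK

Lift the flanged steel idler roller out of the open parts box and set it down over the upright post on the sprung tensioner arm, so that it sits fully home on the arm. Then push the arm back by the upright peg at its tip, past the ratchet click and well beyond it towards the back stop, and finish while still holding it there with the gripper against the spring, so that the pawl carries no load and a belt can be slipped on. Leave the other parts and tools where they lie.

Things in the scene. Friction and masses are not known exactly. Their poses are not given: they have to be found in the camera images.
- idler: the steel idler roller: a flanged spool 30 tall with flanges of 44 diameter (6 thick, top and bottom), barrel 40 diameter, and a through bore of 19 diameter along its z; about 0.22 kg. It stands upright in the parts box in one of four places. Origin: centre of its underside, z up
- parts_box: fixed open wooden parts box, outside 200 (x) by 280 (y) by 60 tall, walls and floor 8 thick; its hinged lid is folded back on the +x side, sloping from the rim down to the bench over 185. Four parts stand on its floor near x = +-45, y = +-65. Origin: centre of the underside on the bench, z up
- tensioner_bed: fixed green-painted steel bed plate of the tensioner, 160 (x) by 250 (y) by 12 thick, carrying the pivot, the arm, the brass pawl slider and a back stop block (30 tall). Origin: centre of the underside on the bench; +x is the way the arm's tip is pushed, z up
- pivot (a point): point on the vertical pivot axis of the arm, at the height of the arm's top face (36 over the bench; the coil spring and pin on the pivot stand 29 above that). Fixed to the bed, axes of the bed. At joint 0 the arm points from here along +y of the bed; the post is 105 and the peg 175 along it
- tensioner_arm (a joint): swing of the arm in rad: 0 at rest, growing as the tip is pushed towards +x of the bed (clockwise seen from above), 0.54 at the back stop. A spring drives it back to 0: about 3 N at the peg at 0, 8 N at 0.54. The pawl rides up the ratchet tooth from about 0.1, adding 2 to 4 N near 0.2, and clicks in at about 0.38, where it catches the arm if let go
- pawl (a joint): travel in m of the brass pawl slider away from the pivot: 0 at rest against the arm's hub, up to about 0.005 as the tooth lifts it, back to 0 with the click
- post_seat (a point): centre of the foot of the upright steel post, on the arm's flat top face where the idler's underside comes to rest (36 over the bench). z up, y along the arm towards its tip. The post is 14 diameter and 42 tall with its top 8 coned to 5 diameter; the arm is 23 wide here and 14 thick
- post_tip (a point): centre of the top of the post, 42 above post_seat, axes as post_seat
- push_peg: upright round steel peg at the arm's tip, 14 diameter, 50 tall from the arm's top face (36 to 86 over the bench), to be pushed towards +x of the bed. It turns freely about its own axis like a roller sleeve. Origin: centre of its foot, z up
- cam_disc_1: brass egg-shaped cam disc, one of two alike, bystander lying in the parts box: 12 thick, a round of radius 21 with a lobe of radius 12 centred 16 off along its x. Origin: centre of the round's underside
- cam_disc_2: brass egg-shaped cam disc, one of two alike, bystander lying in the parts box: 12 thick, a round of radius 21 with a lobe of radius 12 centred 16 off along its x. Origin: centre of the round's underside
- contact_block: brown bakelite contact block, bystander in the parts box, 50 (x) by 34 (y), 22 tall with a 20 wide rib up to 32. Origin: centre of the underside
- counterweight_slug: heavy dark iron slug, bystander on the bench, 46 diameter, 70 tall. Origin: centre of the underside
- door_catch: bent steel door catch, bystander on the bench, 80 by 30, 36 tall at its hooked +x end. Origin: centre of the underside
- screwdriver: screwdriver, bystander lying on the bench, 180 long along its x, up to about 30 tall
- wrench: flat wrench, bystander lying on the bench, 170 long along its x
Mind the look-alikes: they are no part of the job. What is shaped like the idler but blue or orange is not meant.

How it is judged:
By the outcome, as a careful person would: the job done as asked, in the order asked, and still so for the second after the job is handed in, while the arm keeps its last pose, push and grip.
It also fails if it takes over 58 s, if anything falls off the work surface, if the arm or the gripper's body presses on something with over 40 N, if the wrist force passes 120 N, or if a joint passes its speed limit or range.

## Working session

There is one attempt and no reset: what is moved stays moved. The work goes in short steps, each a Python script; the robot and the scene stay as the last script left them, time stands still between calls to the robot, and variables do not carry over. Pictures are saved under pics/ and viewed, at most 10 in all, crops included, and the job is handed in when it is done.

```bash
mkdir -p pics
cat > h.py <<'E'
import numpy as np, cv2
from bench import env, kinematics, camera, models, readout
def cam(n):
    c=camera(n); c['f']=200/np.tan(np.radians(c['vertical_fov'])/2)
    c['R']=cv2.Rodrigues(np.array(c['rvec'],float))[0]; c['t']=np.array(c['tvec'],float).ravel(); return c
def cloud(c):
    v,u=np.mgrid[:400,:640]; z=c['range_z']
    p=np.stack([(u-c['cx'])/c['f']*z,(v-c['cy'])/c['f']*z,z],-1)
    w=(p-c['t'])@c['R']; w[z==0]=np.nan; return w
def ray(c,xy,h):
    d=c['R'].T@np.array([(xy[0]-c['cx'])/c['f'],(xy[1]-c['cy'])/c['f'],1]); o=-c['R'].T@c['t']
    return o+d*(h-o[2])/d[2]
def proj(c,p):
    q=c['R']@np.array(p)+c['t']; return np.array([q[0]/q[2]*c['f']+c['cx'],q[1]/q[2]*c['f']+c['cy']])
def save(c,n): cv2.imwrite('pics/'+n,c['frame'][:,:,::-1])
E
cat > a.py <<'E'
from h import *
H=dict(idler=0.008,pivot=.036,post_seat=.036,post_tip=.078,push_peg=.036,parts_box=0,tensioner_bed=0,counterweight_slug=0,screwdriver=0,wrench=0,door_catch=0,contact_block=.008)
for n in ['top','scene']:
    c=cam(n); save(c,n+'0.png'); print(n,(-c['R'].T@c['t']).round(3),c['f'])
    for k,h in H.items():
        print(k,[(np.round(d['xy']).tolist(),round(d['confidence'],2),ray(c,d['xy'],h).round(4).tolist()) for d in models.place_of(k,n)[:4]])
print(readout.get_time_s())
E
python3 a.py
```

```text
top [ 0.327 -0.007  1.477] 506.43936047347694
idler [([222.0, 182.0], 0.74, [0.5534, 0.2784, 0.008]), ([171.0, 206.0], 0.61, [0.4822, 0.4238, 0.008]), ([169.0, 182.0], 0.58, [0.5521, 0.4332, 0.008]), ([156.0, 141.0], 0.57, [0.6754, 0.4789, 0.008])]
pivot [([423.0, 197.0], 0.58, [0.5104, -0.3054, 0.036])]
post_seat [([389.0, 202.0], 0.95, [0.495, -0.2065, 0.036])]
post_tip [([387.0, 197.0], 0.75, [0.5036, -0.1963, 0.078]), ([237.0, 190.0], 0.68, [0.522, 0.2221, 0.078])]
push_peg [([362.0, 204.0], 0.41, [0.4902, -0.1289, 0.036])]
parts_box [([242.0, 192.0], 0.89, [0.5279, 0.2188, 0.0]), ([227.0, 264.0], 0.48, [0.3157, 0.2577, 0.0])]
tensioner_bed [([395.0, 190.0], 0.58, [0.5346, -0.2295, 0.0])]
counterweight_slug [([265.0, 177.0], 0.72, [0.5706, 0.1516, 0.0]), ([388.0, 262.0], 0.53, [0.324, -0.2075, 0.0]), ([388.0, 198.0], 0.42, [0.5125, -0.2113, 0.0])]
screwdriver [([314.0, 134.0], 0.7, [0.7031, 0.0093, 0.0]), ([265.0, 203.0], 0.41, [0.4951, 0.1513, 0.0])]
wrench [([475.0, 192.0], 0.65, [0.532, -0.4649, 0.0]), ([388.0, 199.0], 0.4, [0.5072, -0.2083, 0.0])]
door_catch [([230.0, 266.0],
[... 361 characters left out ...]
70.0], 0.59, [0.5353, -0.3072, 0.036]), ([365.0, 231.0], 0.21, [0.7153, -0.0234, 0.036])]
post_seat [([278.0, 243.0], 0.78, [0.5091, -0.2057, 0.036])]
post_tip [([276.0, 233.0], 0.92, [0.502, -0.2038, 0.078])]
push_peg [([289.0, 225.0], 0.42, [0.4971, -0.1292, 0.036])]
parts_box [([348.0, 172.0], 0.69, [0.5286, 0.2092, 0.0])]
tensioner_bed [([282.0, 257.0], 0.69, [0.5318, -0.2221, 0.0])]
counterweight_slug [([232.0, 227.0], 0.55, [0.3285, -0.2101, 0.0])]
screwdriver [([365.0, 231.0], 0.84, [0.7037, 0.0038, 0.0])]
wrench [([234.0, 314.0], 0.9, [0.5264, -0.4551, 0.0])]
door_catch [([307.0, 152.0], 0.63, [0.3432, 0.2243, 0.0])]
contact_block [([348.0, 159.0], 0.71, [0.4982, 0.2632, 0.008])]
1.3
```

View pics/top0.png

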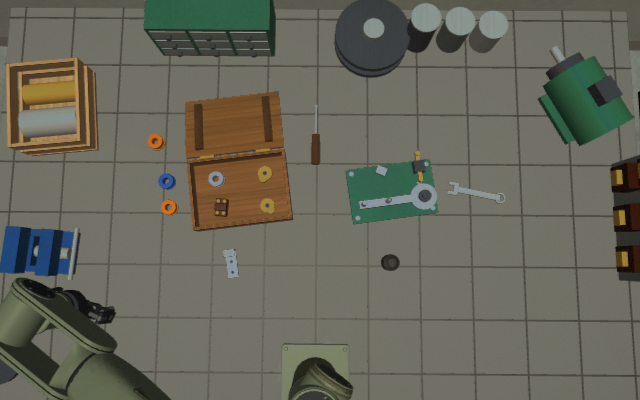

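View pics/scene0.png

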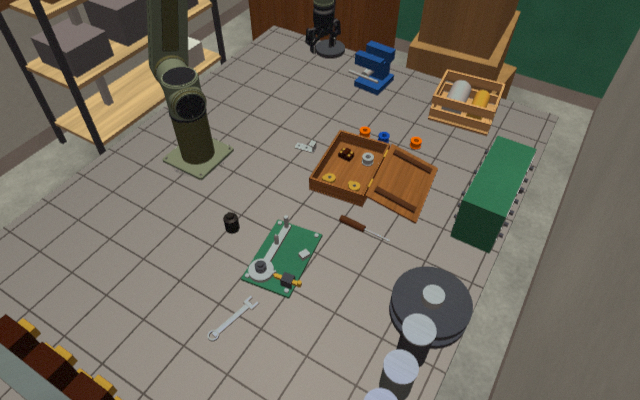

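The top view shows the steel idler in the box at about (217,179). The box also holds cams at (265,173) and (267,206) and the contact block at (221,207); the blue and orange look-alikes are outside it. On the tensioner, the pivot is at (424,196), the post at (389,201), the peg at (363,205) and the back stop at (381,170). Next I'll refine these with depth.

```bash
cat > b.py <<'E'
from h import *
for n in ['top','scene']:
    c=cam(n); P=cloud(c).reshape(-1,3); C=c['frame'].reshape(-1,3)
    def sel(x,y,r,z0,z1):
        m=(np.hypot(P[:,0]-x,P[:,1]-y)<r)&(P[:,2]>z0)&(P[:,2]<z1); return P[m]
    def show(k,q): 
        if len(q): print(n,k,len(q),'mean',q.mean(0).round(4),'mid',((q.min(0)+q.max(0))/2).round(4),'ext',np.ptp(q,0).round(4))
    show('idler top',sel(.56,.282,.04,.034,.044)); show('idler all',sel(.56,.282,.04,.013,.044))
    show('post',sel(.5,-.204,.025,.05,.09)); show('peg',sel(.49,-.132,.03,.05,.1)); 
    show('post tip',sel(.5,-.204,.025,.073,.09)); show('peg tip',sel(.49,-.132,.03,.08,.1)); 
    show('pivot',sel(.515,-.306,.03,.045,.08)); show('slug',sel(.324,-.208,.05,.06,.08));show('catch',sel(.315,.24,.07,.01,.06))
    show('stop',sel(.58,-.19,.03,.022,.036))
    show('wall',sel(.66,.2,.3,.055,.07)) 
    if n=='top': big=cv2.resize(c['frame'][140:280,180:450],None,fx=2.9,fy=2.9,interpolation=cv2.INTER_CUBIC)
    else: big=cv2.resize(c['frame'][110:310,220:420],None,fx=2.9,fy=2.9,interpolation=cv2.INTER_CUBIC)
    cv2.imwrite(f'pics/{n}1.png',big[:,:,::-1])
E
python3 b.py
```

```text
top idler top 120 mean [0.5615 0.2896 0.0391] mid [0.5612 0.2895 0.039 ] ext [0.0418 0.0416 0.0099]
top idler all 219 mean [0.5595 0.2871 0.0303] mid [0.5609 0.2845 0.0285] ext [0.0746 0.0731 0.0309]
top post 25 mean [ 0.4974 -0.2012  0.0714] mid [ 0.4972 -0.2017  0.0666] ext [0.0126 0.0134 0.0331]
top peg 29 mean [ 0.487  -0.1326  0.0807] mid [ 0.4878 -0.1335  0.0729] ext [0.0135 0.0141 0.0407]
top post tip 14 mean [ 0.4972 -0.2028  0.0765] mid [ 0.4963 -0.2022  0.0785] ext [0.0108 0.0116 0.0092]
top peg tip 21 mean [ 0.488  -0.133   0.0864] mid [ 0.4878 -0.1332  0.0874] ext [0.0135 0.0135 0.0118]
top pivot 122 mean [ 0.5122 -0.3056  0.0598] mid [ 0.512  -0.3066  0.0602] ext [0.0319 0.0332 0.0258]
top slug 79 mean [ 0.3246 -0.2073  0.0692] mid [ 0.3236 -0.209   0.0689] ext [0.0357 0.0365 0.0176]
top catch 107 mean [0.339  0.2467 0.0301] mid [0.3191 0.2455 0.0279] ext [0.0796 0.0385 0.0358]
top stop 86 mean [ 0.5881 -0.1866  0.0304] mid [ 0.5882 -0.186   0.0294] ext [0.0309 0.0339 0.0131]
top wall 2653 mean [0.6209 0.2304 0.0614] mid [0.6804 0.2233 0.0625] ext [0.5353 0.3047 0.015 ]

[... 417 characters left out ...]
tip 3 mean [ 0.5047 -0.2098  0.0769] mid [ 0.5047 -0.2099  0.0768] ext [0.0029 0.0036 0.0018]
scene peg tip 12 mean [ 0.4945 -0.1386  0.0829] mid [ 0.4951 -0.1382  0.083 ] ext [0.0086 0.0116 0.0051]
scene pivot 101 mean [ 0.5196 -0.3127  0.0556] mid [ 0.5167 -0.3105  0.0561] ext [0.0352 0.034  0.0213]
scene slug 46 mean [ 0.3304 -0.2137  0.0659] mid [ 0.3283 -0.2143  0.0662] ext [0.0267 0.0233 0.0115]
scene catch 50 mean [0.3554 0.2425 0.0273] mid [0.3508 0.2462 0.0236] ext [0.0324 0.0367 0.0272]
scene stop 69 mean [ 0.595  -0.1926  0.0268] mid [ 0.5946 -0.1916  0.0269] ext [0.0284 0.0364 0.0095]
scene wall 893 mean [0.6162 0.2132 0.059 ] mid [0.684  0.2167 0.0622] ext [0.5344 0.3039 0.0145]
```

View pics/top1.png

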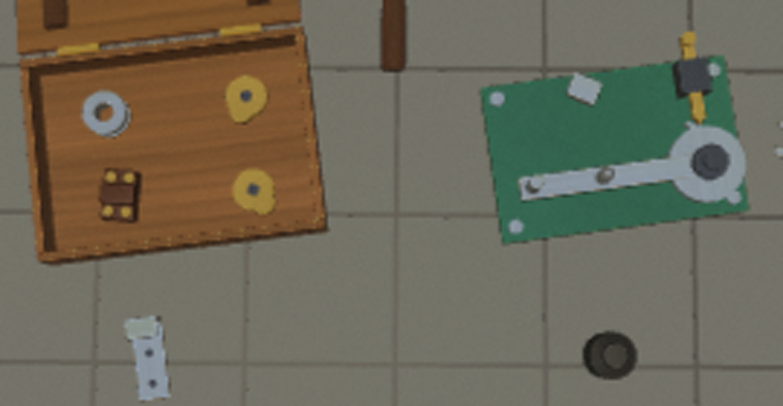

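The zoomed top view confirms the idler at upper left in the box (crop (105,113)) and the arm geometry: pivot-to-peg measures 0.175 and pivot-to-post 0.105, as specified. There's little room between the idler and the box walls, so I'll fit the rim and check IK before grasping along box y.

```bash
cat > c.py <<'E'
from h import *
c=cam('top'); P=cloud(c).reshape(-1,3)
# rim: candidate box pose score
m=(P[:,2]>.054)&(P[:,2]<.068)&(abs(P[:,0]-.53)<.16)&(abs(P[:,1]-.215)<.19); Q=P[m,:2]
best=(-1,)
for yaw in np.arange(.06,.18,.01):
  cc,s=np.cos(yaw),np.sin(yaw)
  for x in np.arange(.51,.55,.001):
    for y in np.arange(.2,.235,.001):
      d=Q-[x,y]; a=abs(d@[cc,s]); b=abs(d@[-s,cc])
      sc=((a<.1)&(b<.14)&((a>.092)|(b>.132))).sum()-((a<.092)&(b<.132)).sum()
      if sc>best[0]: best=(sc,x,y,yaw)
print(best,len(Q))
_,x,y,yaw=best; d=np.array([.562,.289])-[x,y]
print('idler in box',d@[np.cos(yaw),np.sin(yaw)],d@[-np.sin(yaw),np.cos(yaw)])
print('rot',readout.get_tcp_rot())
for n,p,w in [('g',[.562,.289,.011],.11),('g',[.562,.289,.2],.11),('p',[.4995,-.2035,.04],.138+np.pi/2),('p',[.4995,-.2035,.04],.138-np.pi/2),('e',[.57,-.14,.05],-1.8),('e',[.57,-.14,.05],1.34)]:
  q=kinematics.ik(p,[np.pi,0,w]); print(n,w,None if q is None else np.round(q,2))
E
python3 c.py
```

```text
(np.int64(849), np.float64(0.527), np.float64(0.21900000000000003), np.float64(0.12999999999999995)) 2397
idler in box 0.043779056263396246 0.0648721375683458
rot [-3.14153163e+00 -1.95172495e-05  2.73880393e+00]
g 0.11 [ 0.34  0.57  1.54 -0.    1.03  1.8 ]
g 0.11 [ 0.34  0.35  1.43 -0.    1.37  1.8 ]
p 1.7087963267948965 [-0.55  0.37  1.78  0.    1.   -0.69]
p -1.4327963267948967 [-0.55  0.37  1.78 -0.    1.    2.46]
e -1.8 None
e 1.34 [-0.39  0.44  1.65 -0.    1.05 -0.16]
```

```bash
cat > d.py <<'E'
from h import *
o=[np.pi,0,.13-np.pi]; y=np.array([-np.sin(.13),np.cos(.13)])
p=np.array([.5625,.2885])-.003*y
env.move_ptp([*p,.13],o); print(readout.get_time_s())
env.movel([*p,.03],vel=.12); print(env.movel([*p,.012],vel=.04,guard=8), readout.get_tcp_pos())
env.grasp(); print(readout.get_width(),readout.get_grasp_force())
env.movel([*p,.03],vel=.05); env.movel([*p,.16],vel=.15)
print(readout.get_width(),readout.get_grasp_force(),readout.get_ft_force(),readout.get_time_s())
env.move_ptp([.4995,-.2035,.15],[np.pi,0,.138+np.pi/2])
for n in ['top','scene']:
    c=cam(n); save(c,n+'2.png')
    for k in ['idler','post_tip','post_seat']: print(n,k,[(np.round(d['xy'],1),round(d['confidence'],2)) for d in models.place_of(k,n)[:3]])
    print('proj idler origin if z=.144',proj(c,[.4995,-.2035,.144]),'posttip',proj(c,[.4995,-.2035,.078]))
    if n=='scene': cv2.imwrite('pics/s2c.png',cv2.resize(c['frame'][150:300,200:350],None,fx=4,fy=4,interpolation=cv2.INTER_CUBIC)[:,:,::-1])
print(readout.get_tcp_pos(),readout.get_time_s())
E
python3 d.py
```

```text
3.025
False [0.56267152 0.28545548 0.01164715]
0.04266183834597016 61.27589648589492
0.043052107838235106 61.029808949679136 [-0.52991645 -0.07337889 -2.83671353] 6.6083
top idler [(array([153.6, 140.6]), 0.7), (array([173.4, 206.3]), 0.66), (array([392.7, 194.5]), 0.44)]
top post_tip [(array([386.3, 199.4]), 0.6), (array([388.2, 200.5]), 0.24)]
top post_seat [(array([389.5, 199. ]), 0.77)]
proj idler origin if z=.144 [393.05493936 195.74839216] posttip [389.59226134 198.76802516]
scene idler [(array([272.5, 220.2]), 0.62), (array([363.7, 133.7]), 0.48), (array([384.1, 143.7]), 0.46)]
scene post_tip [(array([276.4, 231.4]), 0.64)]
scene post_seat [(array([275.4, 241.1]), 0.58)]
proj idler origin if z=.144 [273.63065973 219.22403995] posttip [275.07430305 233.00160638]
[ 0.499661   -0.20317407  0.14998946] 8.8
```

View pics/s2c.png

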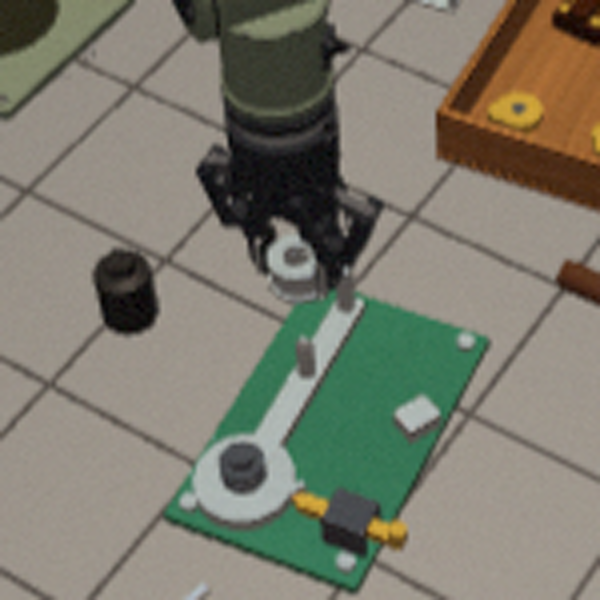

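Crop: the idler is held upright, bore at crop (294,257), which is about pixel (273.5,214). The post tip is at crop (305,339), about pixel (276.3,234.7). I'll compare both on rays.

```bash
cat > e.py <<'E'
from h import *
c=cam('scene'); P=cloud(c)
print('post tip scene',ray(c,(276.3,234.7),.078),'idler top scene',ray(c,(273.4,214.2),.174))
Q=P[205:235,262:285].reshape(-1,3); F=c['frame'][205:235,262:285].reshape(-1,3).min(1)
m=(Q[:,2]>.13)&(Q[:,2]<.19)&(F>110)&(np.hypot(Q[:,0]-.5,Q[:,1]+.2035)<.035); q=Q[m]
print('idler pts',len(q),q.mean(0),q.min(0),q.max(0))
# circle fit of vertical silhouettes: column extents
def cols(z0,z1,x,y,r,hole=0):
    m=(P[...,2]>z0)&(P[...,2]<z1)&(np.hypot(P[...,0]-x,P[...,1]-y)<r); v,u=np.nonzero(m); return len(u),u.mean(),v.mean(),u.min(),u.max(),v.min(),v.max()
for n,z0,z1,x,y,h in [('post',.05,.079,.502,-.206,.064),('peg',.05,.087,.493,-.137,.068)]:
    r=cols(z0,z1,x,y,.02); print(n,r, ray(c,(r[1],r[2]),h))
print('expected centre post px',proj(c,[.4995,-.2035,.064]),'peg',proj(c,[.4895,-.1345,.068]))
print(proj(c,[.5037,-.2045,.174]),proj(c,[.4997,-.2032,.174]))
c=cam('top');P=cloud(c)
print('top post',ray(c,(388.6,199.7),.078))
E
python3 e.py
```

```text
post tip scene [ 0.50637035 -0.20689041  0.078     ] idler top scene [ 0.50400132 -0.20763079  0.174     ]
idler pts 103 [ 0.49974    -0.21166473  0.16539639] [ 0.47760483 -0.22742077  0.14190701] [ 0.52158505 -0.18687945  0.17636186]
post (26, np.float64(275.84615384615387), np.float64(237.73076923076923), np.int64(274), np.int64(278), np.int64(235), np.int64(241)) [ 0.5049472  -0.20879232  0.064     ]
peg (24, np.float64(286.0833333333333), np.float64(221.54166666666666), np.int64(284), np.int64(288), np.int64(218), np.int64(224)) [ 0.49807993 -0.14236733  0.068     ]
expected centre post px [275.36813489 235.80582237] peg [285.21442111 218.77158937]
[273.93677758 213.44786903] [273.05714709 212.59931043]
top post [ 0.49687098 -0.20071294  0.078     ]
```

```bash
cat > f.py <<'E'
from h import *
x,y=.5002,-.203
env.movel([x,y,.09],vel=.1)
f0=readout.get_ft_force()
for z in [.078,.07,.06,.05,.0405]:
    g=env.movel([x,y,z],vel=.05,guard=12); print(z,g,readout.get_tcp_pos().round(4) if hasattr(readout.get_tcp_pos(),'round') else readout.get_tcp_pos(),np.round(np.array(readout.get_ft_force())-f0,1))
    if g: break
print(readout.get_time_s())
c=cam('scene'); cv2.imwrite('pics/s3c.png',cv2.resize(c['frame'][180:300,220:340],None,fx=5,fy=5,interpolation=cv2.INTER_CUBIC)[:,:,::-1])
E
python3 f.py
```

```text
0.078 False [ 0.4998 -0.2028  0.0776] [-0.6 -0.1 -0.9]
0.07 False [ 0.4997 -0.2027  0.0694] [ 0.3  0.5 -0.8]
0.06 False [ 0.4997 -0.2027  0.0593] [-0.1  0.4 -0.7]
0.05 False [ 0.4997 -0.2027  0.0494] [ 0.3 -0.4 -0.5]
0.0405 True [ 0.5012 -0.2036  0.041 ] [-1.9  0.5  7. ]
11.325
```

View pics/s3c.png

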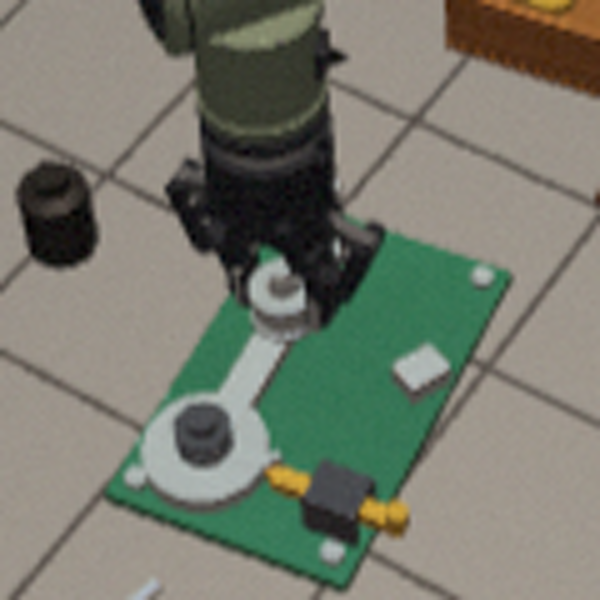

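Contact came at TCP z 0.041, as expected for the idler fully home, and the post shows through the bore. I'll release, lift and check.

```bash
cat > g.py <<'E'
from h import *
p=np.array(readout.get_tcp_pos())
env.release(); env.movel([p[0],p[1],.16],vel=.15)
env.move_ptp([.47,-.05,.17],[np.pi,0,-.1+np.pi/2])
for n in ['top','scene']:
    c=cam(n); P=cloud(c).reshape(-1,3)
    def show(k,x,y,r,a,b):
        q=P[(np.hypot(P[:,0]-x,P[:,1]-y)<r)&(P[:,2]>a)&(P[:,2]<b)]
        if len(q): print(n,k,len(q),q.mean(0).round(4),np.median(q[:,2]).round(4),((q.min(0)+q.max(0))/2).round(4))
    show('idler',.502,-.205,.026,.055,.073); show('post',.502,-.205,.015,.073,.1); show('peg',.49,-.135,.02,.08,.1)
    if n=='scene': cv2.imwrite('pics/s4c.png',cv2.resize(c['frame'][180:300,220:340],None,fx=5,fy=5,interpolation=cv2.INTER_CUBIC)[:,:,::-1])
print(readout.get_time_s())
E
python3 g.py
```

```text
top idler 168 [ 0.499  -0.2019  0.0663] 0.0662 [ 0.4991 -0.2021  0.0644]
top post 11 [ 0.4996 -0.2036  0.0761] 0.0753 [ 0.502  -0.2066  0.0786]
scene idler 134 [ 0.5052 -0.2068  0.0625] 0.0624 [ 0.5038 -0.2052  0.0639]
scene post 2 [ 0.5054 -0.2098  0.0766] 0.0766 [ 0.5054 -0.2098  0.0766]
scene peg 12 [ 0.4946 -0.1392  0.0832] 0.0824 [ 0.4941 -0.1388  0.0846]
13.6
```

View pics/s4c.png

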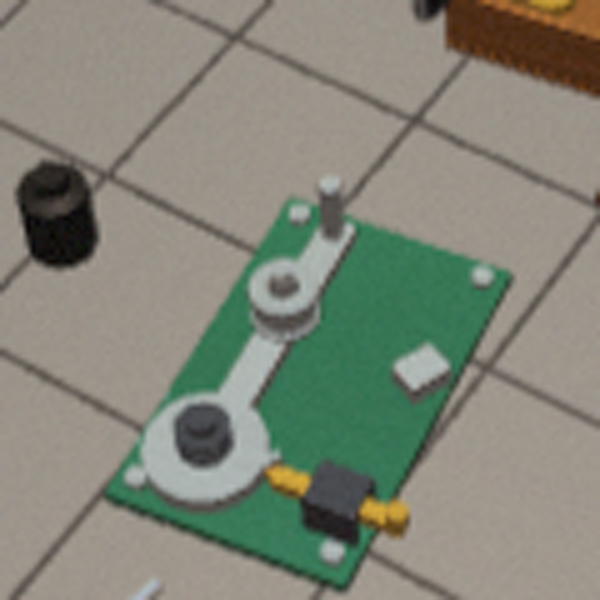

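The idler sits flat and home: its top is at 66 mm and the post protrudes. Next I'll grip the peg and swing the arm along its arc.

```bash
cat > k.py <<'E'
from h import *
psi=.138; post=np.array([.5005,-.2030]); d=lambda q:np.array([-np.sin(psi-q),np.cos(psi-q)])
piv=post-.105*d(0); peg=lambda q:piv+.175*d(q)
o=[np.pi,0,-.1+np.pi/2]
s=peg(.02); print(piv,s)
env.move_ptp([*s,.15],o)
print(env.movel([*s,.046],vel=.1,guard=10),readout.get_tcp_pos()); f0=np.array(readout.get_ft_force())
env.grasp(); print('w',readout.get_width(),readout.get_grasp_force(),np.round(np.array(readout.get_ft_force())-f0,1))
for q in np.arange(.07,.481,.0585):
    g=env.movel([*peg(q),.046],vel=.04,guard=25)
    print(round(q,3),g,np.round(np.array(readout.get_ft_force())-f0,1),round(readout.get_width(),4))
    if g: break
env.dwell(.3); p=readout.get_tcp_pos(); print(p,np.round(np.array(readout.get_ft_force())-f0,1)); v=np.array(p[:2])-piv; print('q',psi+np.arctan2(v[0],v[1]),'r',np.hypot(*v),readout.get_grasp_force(),readout.get_time_s())
c=cam('scene'); cv2.imwrite('pics/s5c.png',cv2.resize(c['frame'][180:300,220:340],None,fx=5,fy=5,interpolation=cv2.INTER_CUBIC)[:,:,::-1])
E
python3 k.py
```

```text
[ 0.51494405 -0.30700178] [ 0.49434194 -0.13321871]
False [ 0.49505733 -0.13349077  0.04673538]
w 0.012509525935049745 58.30787122249603 [-3.6  0.5  3.4]
0.07 False [-2.6  1.5  6. ] 0.0127
0.128 False [-5.8  2.1  8.1] 0.0124
0.187 False [-10.7   2.1  11.4] 0.0126
0.246 False [-9.9  1.4 10.2] 0.0125
0.304 False [-4.5  1.6  8.1] 0.0126
0.362 False [-4.8  1.6  5.9] 0.0125
0.421 False [-5.7  2.2  8.4] 0.0123
0.48 False [-7.3  2.2  7.7] 0.0125
[ 0.57199223 -0.14124649  0.0460103 ] [-6.8  3.4  8.3]
q 0.46947264807108763 r 0.1752977728609192 59.16334569454193 19.425
```

View pics/s5c.png

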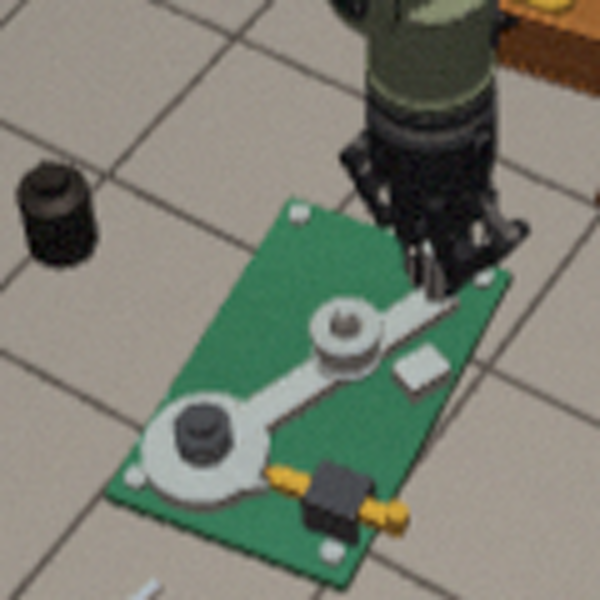

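The picture shows the arm swung close to the back stop at crop (422,365), with the idler still seated and the peg gripped. The forces show the tooth peak near 0.2, the click passed, and about 7 N of spring load. I'll move slightly deeper and hand in.

```bash
cat > l.py <<'E'
from h import *
psi=.138; post=np.array([.5005,-.2030]); d=lambda q:np.array([-np.sin(psi-q),np.cos(psi-q)])
piv=post-.105*d(0)
print(env.movel([*(piv+.175*d(.505)),.046],vel=.03,guard=8)); env.dwell(.4)
v=np.array(readout.get_tcp_pos()[:2])-piv; print('q',psi+np.arctan2(v[0],v[1]),readout.get_ft_force(),readout.get_width(),readout.get_time_s())
print(env.finish_job())
E
python3 l.py
```

```text
False
q 0.4944070188636465 [-6.38977057  2.88505228  7.99360021] 0.012497642539998405 20.175
the job is handed in; nothing more can be done
None
```

I set the steel idler fully home on the post and pushed the arm past the click to about 0.49 rad (back stop 0.54). The job was handed in at about 20 s with the gripper still holding the peg against the spring.

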